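Refit the mixer's selector arm and reset its cutout

TASK

The clay mixer's selector arm has come off and its cutout has tripped. Fit the arm back on the drive unit's splined shaft, turning it until the splines match and it slides fully home on the collar, with the arm not pointing over towards the cutout lever's end; only then reset the cutout by pushing its lever fully off (to the front of the unit) and after that fully on (to the back). Leave the other things on the table where they are.

Things in the scene. Friction and masses are not known exactly. Their poses are not given: they have to be found in the camera images.
- selector_lever: The loose selector arm, bare grey metal, 161 x 50 x 56 mm, 0.25 to 0.45 kg, lying flat: a square hub 50 x 50 mm, 40 mm high, and a flat arm (24 mm wide, 12 mm thick, flush with the underside) leaving the hub along +x. Origin: on the bore's axis at the hub's underside; z up along the bore. Grip the hub across its free +y and -y faces (50 mm). Centre of mass about 30 mm along +x.
- lever_bore (a point): Centre of the hub's splined through-bore at the hub's top face, 40 mm above the underside; axes of the selector arm. Six inward teeth run the whole height, 4.2 mm wide, at 30, 90, 150 ... degrees from +x; 22 mm clear between opposite teeth, 33 mm across opposite grooves. Any of six angles 60 degrees apart fits the shaft.
- lever_knob (a point): Middle of the arm's upright black hand knob (24 mm across, its top 56 mm above the underside): 124 mm along +x from the bore, 35 mm above the underside; axes of the selector arm
- drive: The mixer's drive unit, grey metal on a dark base plate 140 (x) x 260 (y) mm, bolted down. Origin: centre of the base's underside. +x is its back, -x its front, +y the end with the cutout lever. The taller half (120 x 130 mm, top 60 mm above the table, centred at y = -55 mm) carries the splined shaft; the lower half at +y is 31 mm high, the cutout's cheeks 56 mm.
- shaft_seat (a point): Point on the splined shaft's axis on the flat collar (84 mm across, 64 mm above the table) on which the hub rests when fully home; axes of the drive unit. The shaft is fixed, upright and 42 mm long above here.
- shaft_teeth (a point): On the shaft's axis at the upper ends of its six teeth, 26 mm above the collar: the hub rests here until its angle is right within about 4 degrees, then goes down freely (1 mm play). Teeth 5.6 mm wide, 30 mm across the tips, down to the collar. The teeth's angle differs each time and is not given by this point's axes (those of the drive unit): see it or find it by touch.
- shaft_tip (a point): Top of the shaft, on its axis, 42 mm above the collar. Above the teeth there are 16 mm of bare round core, 20 mm across, tapering to 11 mm over the top 10 mm, so it guides the bore on from a few mm off; axes of the drive unit
- cutout (a joint): Angle of the black cutout lever, rad, about the drive unit's y axis: 0 fully off (leans 0.5 rad to the front, -x), 1.0 fully on (leans 0.5 rad to the back, +x), about halfway when tripped. Stops at both ends; stays where it is left; takes about 4 N at the paddle. Pivot 48 mm above the table at x = 0, y = 65 mm of the drive unit.
- cutout_paddle (a point): Centre of the cutout lever's paddle (34 mm wide along y, 26 mm long, 14 mm thick), 65 mm from the pivot; the lever's end is 78 mm from the pivot, 126 mm above the table when upright
- clay_ball: Bystander, to be left alone: flattened lump of clay, 40 mm across, 19 mm high; origin under its centre
- needle: Bystander, to be left alone: needle tool lying flat, 137 mm long, 10 mm thick; origin under its middle
- bowl_yellow: Bystander, to be left alone: yellow plastic bowl, 104 mm across, 58 mm high; origin under its centre

How it is judged:
By the outcome, as a careful person would: the job done as asked, in the order asked, and still so for the second after the job is handed in, with the robot touching nothing.
It also fails if it takes over 67 s, if anything falls off the work surface, if the arm or the gripper's body presses on something with over 40 N, if the wrist force passes 120 N, or if a joint passes its speed limit or range.

ROBOT

A 6-joint arm with a two-finger parallel gripper is mounted at the origin on the work surface; the furniture and walls round the work are solid. World frame = base frame: x ahead of the robot, y to its left, z up, the work surface at z = 0. Lengths are in m, angles in degrees, forces in N, time in s.
With the tool pointing down it reaches from about 0.4 to 0.825 m from the base axis. Payload 7 kg.
Tool frame: the origin (TCP) lies on the centre line of the jaws, within the pads' length; the fingertips stand 11 mm ahead of it and the grasp point (between the pads) lies 8 mm behind it; z points along the fingers, y is the line along which they close (so a half turn about z gives the same grasp; the last joint's range is limited). The gripper opens to 88 mm and grips with 3 to 60 N. Pads are 19 mm wide; open, the fingers measure 130 mm over their backs; the gripper's body (78 mm by 193 mm) begins 47 mm behind the grasp point.
Start: joints at [-55.858, 20.546, 0.682, 0, -70.136, -16.507], TCP at [0.204, -0.643, 0.238] pointing down, gripper open.
Joint ranges: [-176.03, 176.03], [-82.01, 121.73], [-58.28, 71.71], [-173.87, 95.51], [-174.79, -0.11], [-173.66, 173.66]. Speed limits (degrees/s): [136.94, 136.94, 172.46, 180, 180, 180].

INTERFACE

Orientations are given as [roll, pitch, yaw] about the fixed x, y, z axes, in that order (R = Rz(yaw) Ry(pitch) Rx(roll)).
In Python, from plant import r, capture, camera_model, job gives the robot as it stands.
- The arm moves only by the tool drive_tool, never from a script. Its argument "increments" is a list that holds one entry, the list of rows, each a list of 5 numbers: the gripper's target within -1 to 1 (fully open at 1, half-way at 0, shut at -1), then the shift along the tool's x, y, z scaled (see below), then the turn about the tool's z scaled (see below). In form: [[[gripper, tx, ty, tz, roll], ...]]. A call has 1 to 5 rows; each row is the pose to reach, as a shift and turn from the pose commanded when the call began, along the tool's axes at that moment, turning the shorter way round; what a row does not reach only later rows make up. The controller multiplies each number of a shift by 120 mm and each number of a turn by 360 degrees. A row lasts 1/8 s, in which the tool goes at most 62.5 mm and 10.7 degrees, less where a joint would pass 70% of its speed; a pose out of reach is approached as far as the arm can. A call with a number of a shift or a turn outside -1 to 1 is refused whole. A call with a gripper value outside its range is refused whole. The fingers move at their own pace and stop on an object; "squeeze" is the grip in N (left out, the last holds). Time passes only in rows, so rows that repeat a pose let the fingers close. It gives the time, the measured TCP pose, the force, the opening and the grip force at its end, in the units of the state.
- r.get_state(): the state, without advancing time (a new reading comes with each control period).
- capture(name): name is "scene" or "top" or "wrist"; returns the picture (400x640x3 uint8, red, green, blue); there is no depth.
- camera_model(name): a dict with "camera_matrix" (3x3 intrinsics, pixels), "k1" (the pictures are not rectified: a ray, as slopes to the right and down, at radius r is drawn at 1 + k1 r^2 times it, then the intrinsics apply), "rvec" (rotation vector, rad) and "tvec" (3), from world to camera coordinates, as OpenCV has them. Camera axes: x right, y down, z forward; pixel columns grow to the right and rows downward; lengths in m; the calibration is good to about 2 mm. A picture is of the moment at which its call begins: read the wrist's pose just before it. camera_model takes no time and is no camera call; for the wrist camera it gives the pose at the moment of the call.
- job.close_job(): hands the job in; it is judged then, once.
The state is a dict: "time_s": time; "joints": joint angles; "qd": joint speeds; "joint_torque": joint torques, N m; "tcp_pos": TCP position; "eef_rot": TCP orientation; "contact_force": force on the tool from outside, world axes, zero at the start; "moment": the same for the moment, N m; "gripper_width": finger opening in m; "gripper_force": force on a finger pad.
Only numpy, scipy, OpenCV 4.12 (cv2) and the standard library are available. Lean on these libraries where they do the work, as an engineer would, in place of code of your own. Each camera call takes 0.05 s, during which the arm holds its last target. There are 200 camera calls.

## Working session

There is one attempt and no reset: what is moved stays moved. The work goes in short steps, Python scripts to look and compute and a tool call to move; the robot and the scene stay as the last step left them, time stands still between calls to the robot, and variables do not carry over. Pictures are saved under pics/ and viewed, at most 10 in all, crops included, and the job is handed in when it is done.

Besides the shell and the picture viewer there is one more tool, called after "Request:" as name(argument=value, ...) on one line, values as JSON. drive_tool: Moves the arm, as the interface text tells. Its arguments: {"type":"object","properties":{"increments":{"type":"array"},"squeeze":{"type":"number"}},"required":["increments"]}

```bash
mkdir -p pics; cat > h.py <<'E'
import numpy as np, cv2
from plant import r, capture, camera_model, job
from scipy.spatial.transform import Rotation as Ro
def cm(name):
    m=camera_model(name); R=cv2.Rodrigues(np.array(m["rvec"],float))[0]
    return np.array(m["camera_matrix"]),m["k1"],R,np.array(m["tvec"],float).ravel()
def pix2w(M,u,v,z):
    K,k,R,t=M; d=np.linalg.solve(K,[u,v,1.])[:2]; s=d.copy()
    for _ in range(20): s=d/(1+k*(s@s))
    ray=R.T@np.array([*s,1]); c=-R.T@t
    return c+ray*(z-c[2])/ray[2]
def w2pix(M,p):
    K,k,R,t=M; q=R@np.array(p,float)+t; s=q[:2]/q[2]; s=s*(1+k*(s@s))
    return (K@[*s,1])[:2]
def save(n,img): cv2.imwrite('pics/'+n,img[:,:,::-1])
E
python3 - <<'E'
from h import *
a=capture("top");b=capture("scene")
save('top.png',a);save('scene.png',b)
for n in("top","scene","wrist"):
    M=cm(n);print(n,(-M[2].T@M[3]).round(3),M[0][0,0])
print(r.get_state())
E
```

```text
top [0.356 0.023 1.765] 498.75201227522575
scene [-0.557  0.613  0.64 ] 386.28486822046415
wrist [ 0.126 -0.668  0.385] 324.10402778861027
{'time_s': 0.1, 'joints': array([-5.58574281e+01,  2.05883552e+01,  6.39159152e-01, -1.80674028e-02,
       -7.01387148e+01, -1.65054384e+01]), 'qd': array([-0.05051276, -0.07731505,  0.11439444,  0.02913486, -0.00901441,
        0.03837384]), 'joint_torque': array([-2.02739117e-03, -5.84160054e+01,  2.93750542e+01,  7.01547012e+00,
        1.01073092e-02, -7.78830713e-05]), 'tcp_pos': array([ 0.20434007, -0.64286723,  0.23670483]), 'eef_rot': array([ 1.79910886e+02, -8.69284971e-03, -1.62369011e+02]), 'contact_force': array([-0.08985111,  0.13570829, -0.23911206]), 'moment': array([-0.029788  ,  0.01272777, -0.00687628]), 'gripper_force': 0.0, 'gripper_width': 0.08764716615759441}
```

View pics/top.png

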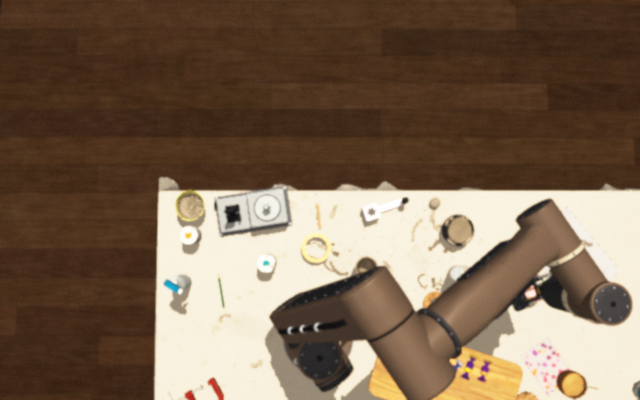

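View pics/scene.png

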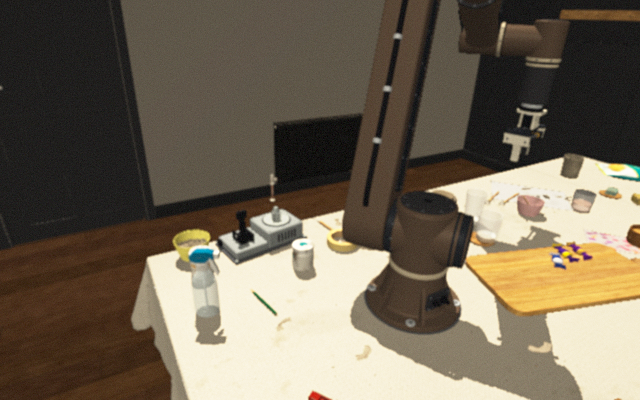

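The top view shows the drive at about (253,211), with the shaft at (266,208) and the cutout at (233,214). The lever hub is at (370,212) and its knob at (405,201). I'll enlarge that area.

```bash
python3 - <<'E'
from h import *
a=cv2.imread('pics/top.png')[175:250,210:420]
b=cv2.resize(a[:,:90],None,fx=6,fy=6,interpolation=cv2.INTER_CUBIC)[:300]
c=cv2.resize(a[:,140:210],None,fx=6,fy=6,interpolation=cv2.INTER_CUBIC)[:300]
o=np.zeros((600,540,3),np.uint8);o[:300]=b;o[300:,:420]=c
cv2.imwrite('pics/c.png',o)
M=cm("top")
for n,u,v,z in[("hub",370,212,.04),("knob",405,201,.056),("shaft",266,208,.1),("cut",233,214,.1)]:print(n,pix2w(M,u,v,z).round(4))
for u,v in[(216,195),(285,187),(290,228),(219,236)]:print(pix2w(M,u,v,.03).round(4))
E
```

```text
hub [ 0.4385 -0.1799  0.04  ]
knob [ 0.4755 -0.2992  0.056 ]
shaft [0.4496 0.1749 0.1   ]
cut [0.4298 0.2848 0.1   ]
[0.4992 0.3557 0.03  ]
[0.5269 0.1154 0.03  ]
[0.3839 0.0977 0.03  ]
[0.3567 0.3435 0.03  ]
```

View pics/c.png

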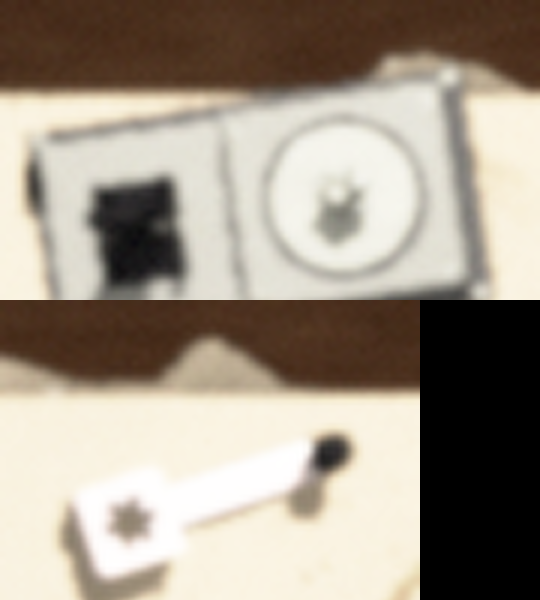

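The bore is at crop (130,520), which is about (371.7,211.7) in the full picture. The knob is at about (405.2,200.5), so the lever's yaw is about -72°. The collar centre is at about (267.5,207.8), and the drive's yaw is about 6.6°. I'll move over the hub with tool yaw -72°.

Request:
drive_tool(increments=[[[1,-0.333,0.333,0,0],[1,-0.667,0.667,0,0],[1,-1,1,0,0]]], squeeze=60)

```text
time_s: 0.48
tcp_pos: [0.2828, -0.491, 0.237]
eef_rot: [180.0, -0.0, -162.4]
contact_force: [1.8, 1.2, 0.6]
gripper_width: 0.0877
gripper_force: 0.0
```

Request:
drive_tool(increments=[[[1,-0.333,0.333,0,0],[1,-0.667,0.667,0,0],[1,-1,1,0,0]]])

```text
time_s: 0.85
tcp_pos: [0.3609, -0.3401, 0.2375]
eef_rot: [180.0, 0.0, -162.4]
contact_force: [1.7, -1.1, 0.4]
gripper_width: 0.0873
gripper_force: 0.0
```

Request:
drive_tool(increments=[[[1,-0.2,0.2,0,-0.029],[1,-0.4,0.4,0,-0.058],[1,-0.6,0.6,0,-0.087],[1,-0.8,0.8,0,-0.116],[1,-1,1,0,-0.145]]])

```text
time_s: 1.48
tcp_pos: [0.4387, -0.19, 0.2374]
eef_rot: [180.0, 0.0, -109.8]
contact_force: [0.3, -0.3, 0.3]
gripper_width: 0.0876
gripper_force: 0.0
```

Request:
drive_tool(increments=[[[1,0,0,0,-0.029],[1,0,0,0,-0.058],[1,0,0,0,-0.087],[1,0,0,0,-0.105],[1,0,0,0,-0.105]]])

```text
time_s: 2.1
tcp_pos: [0.4383, -0.191, 0.2373]
eef_rot: [180.0, 0.0, -72.4]
contact_force: [0.0, 0.1, 0.2]
gripper_width: 0.0874
gripper_force: 0.0
```

```bash
python3 - <<'E'
from h import *
s=r.get_state();print(s['tcp_pos'],s['eef_rot'],s['joints'],s['contact_force'])
M=cm("wrist");a=capture("wrist");save('w1.png',a)
for u,v,z in[(371.7,211.7,.04),(405.2,200.5,.056),(267.5,207.8,.064)]:
    p=pix2w(cm("top"),u,v,z);print(p,w2pix(M,p))
E
```

```text
[ 0.43828431 -0.1910427   0.23733648] [ 1.79977897e+02  1.47716764e-02 -7.24119660e+01] [ 9.27988143e-02  1.70450859e+00 -2.32689881e+01 -8.20953710e-03
 -6.50520252e+01  1.74987024e+01] [0.00936796 0.14496031 0.15955095]
[ 0.43955437 -0.18578231  0.04      ] [315.8041183  182.80971679]
[ 0.47718718 -0.29996048  0.056     ] [313.78532249  62.45316086]
[0.45233522 0.17304945 0.064     ] [227.06988644 431.20605566]
```

View pics/w1.png

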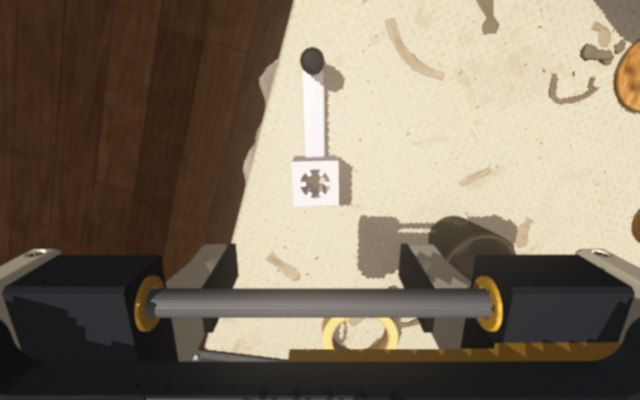

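The wrist view shows the bore at (315.5,183) and the knob top at (312,59), both close to the predictions.

```bash
cat >> h.py <<'E'
def go(p,yaw=None):
    "print shift/turn numbers from present pose to p (world), yaw"
    s=r.get_state(); y0=s['eef_rot'][2]; R=Ro.from_euler('xyz',s['eef_rot'],degrees=True)
    d=R.inv().apply(np.array(p)-s['tcp_pos'])/.12
    t=0 if yaw is None else -((yaw-y0+180)%360-180)/360
    print('go',d.round(4),'turn',round(t,4))
E
python3 - <<'E'
from h import *
M=cm("wrist")
b=pix2w(M,315.5,183,.04);k=pix2w(M,312,60,.056)
print(b,k,np.hypot(*(k-b)[:2]),np.degrees(np.arctan2(*(k-b)[1::-1])))
go([b[0],b[1],.019],-72.3)
E
```

```text
[ 0.43985922 -0.18550041  0.04      ] [ 0.47926369 -0.30159076  0.056     ] 0.12259560194766257 -71.25128083428672
go [-0.04   -0.0273  1.8196] turn -0.0006
```

Request:
drive_tool(increments=[[[1,-0.04,-0.027,0.45,-0.002],[1,-0.04,-0.027,0.9,-0.002],[1,-0.04,-0.027,1.0,-0.002]]])

```text
time_s: 2.52
tcp_pos: [0.4378, -0.1854, 0.1149]
eef_rot: [179.7, 0.1, -71.8]
contact_force: [-0.2, -0.6, 0.7]
gripper_width: 0.0876
gripper_force: 0.0
```

Request:
drive_tool(increments=[[[1,0,0,0.4,0],[1,0,0,0.7,0],[1,0,0,0.82,0],[-1,0,0,0.82,0],[-1,0,0,0.82,0]]], squeeze=60)

```text
time_s: 3.15
tcp_pos: [0.4415, -0.1857, 0.0205]
eef_rot: [-179.9, -0.1, -71.7]
contact_force: [0.1, -0.1, -0.6]
gripper_width: 0.0729
gripper_force: 0.0
```

Request:
drive_tool(increments=[[[-1,0,0,0,0],[-1,0,0,0,0],[-1,0,0,0,0],[-1,0,0,0,0]]])

```text
time_s: 3.65
tcp_pos: [0.4404, -0.1856, 0.0198]
eef_rot: [-180.0, -0.0, -71.6]
contact_force: [-1.4, 1.2, 7.2]
gripper_width: 0.0497
gripper_force: 60.0
```

Request:
drive_tool(increments=[[[-1,0,0,-0.1,0],[-1,0,0,-0.4,0],[-1,0,0,-0.8,0],[-1,0,0,-1,0]]])

```text
time_s: 4.15
tcp_pos: [0.4407, -0.1856, 0.142]
eef_rot: [-179.8, -0.1, -71.6]
contact_force: [0.3, -0.4, -4.9]
gripper_width: 0.0497
gripper_force: 60.0
```

Request:
drive_tool(increments=[[[-1,-0.2,0,-0.2,0],[-1,-0.6,0,-0.5,0],[-1,-1,0,-0.7,0]]])

```text
time_s: 4.53
tcp_pos: [0.4016, -0.0708, 0.2248]
eef_rot: [-179.9, 0.0, -71.7]
contact_force: [1.1, 1.1, -2.9]
gripper_width: 0.0495
gripper_force: 60.0
```

```bash
python3 - <<'E'
from h import *
s=r.get_state();print(s['tcp_pos'],s['eef_rot'],s['contact_force'],s['moment'])
go([.506,.233,.225],-71.7)
E
```

```text
[ 0.40159761 -0.07083774  0.22482743] [-1.79932601e+02  1.10910208e-02 -7.17330340e+01] [ 1.05320844  1.08037995 -2.90915112] [ 0.30091772 -0.06249919  0.01561078]
go [-2.1317e+00 -1.6198e+00  9.0000e-04] turn -0.0001
```

Request:
drive_tool(increments=[[[-1,-0.25,-0.2,0,0],[-1,-0.5,-0.4,0,0],[-1,-0.75,-0.6,0,0],[-1,-1,-0.8,0,0]]])

```text
time_s: 5.03
tcp_pos: [0.4552, 0.0735, 0.2235]
eef_rot: [180.0, 0.0, -71.6]
contact_force: [1.3, -0.2, -2.9]
gripper_width: 0.0501
gripper_force: 60.0
```

Request:
drive_tool(increments=[[[-1,-0.25,-0.2,0,0],[-1,-0.5,-0.4,0,0],[-1,-0.75,-0.6,0,0],[-1,-1,-0.8,0,0],[-1,-1,-0.8,0,0]]])

```text
time_s: 5.65
tcp_pos: [0.5091, 0.2185, 0.2227]
eef_rot: [179.9, -0.0, -71.6]
contact_force: [-0.3, -0.3, -3.6]
gripper_width: 0.0496
gripper_force: 60.0
```

```bash
python3 - <<'E'
from h import *
s=r.get_state();print(s['tcp_pos'],s['eef_rot'],s['contact_force'],s['moment'])
M=cm("wrist");a=capture("wrist");
c=w2pix(M,[.4523,.173,.064]).round().astype(int);print(c, w2pix(M,[.4523,.173,.09]),w2pix(M,[.4523,.173,.106]))
x0,y0=c-[65,50]; x0=max(0,min(x0,510));y0=max(0,y0)
z=cv2.resize(a[y0:y0+100,x0:x0+130],None,fx=6,fy=6,interpolation=cv2.INTER_CUBIC)
print(x0,y0);save('w2.png',a);save('w2c.png',z)
np.savez('w2.npz',K=M[0],k=M[1],R=M[2],t=M[3])
E
```

```text
[0.50912782 0.21848378 0.22270557] [ 1.79939477e+02 -1.32286877e-03 -7.15535695e+01] [-0.28679632 -0.33719564 -3.57747867] [ 0.07325815  0.24465005 -0.00791076]
[390 162] [396.07093259 167.78403931] [400.50038397 171.63584463]
325 112
```

View pics/w2c.png

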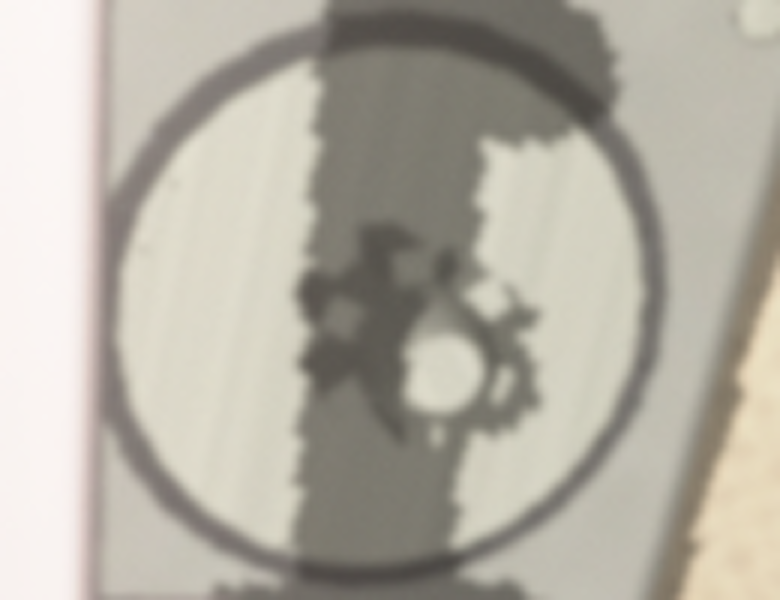

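View pics/w2.png

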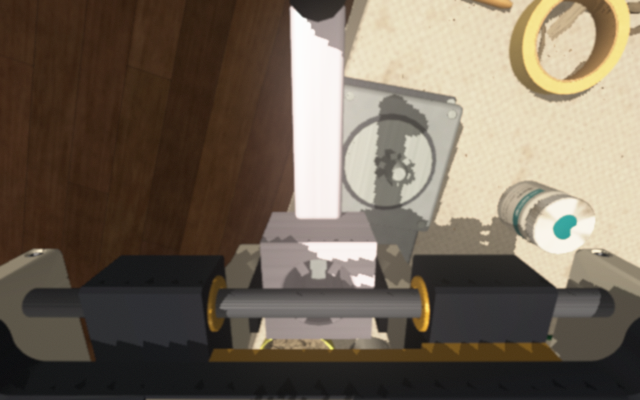

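The collar circle is centred near (389,161.5). The tip disc is at (399.2,174), and the tooth tops lie around (395.7,170.5). I can make out five tooth ends, so I'll fit the shaft axis and the tooth angle from those.

```bash
python3 - <<'E'
from h import *
d=np.load('w2.npz');M=(d['K'],float(d['k']),d['R'],d['t'])
f=lambda x,y,z:pix2w(M,325+(x+.5)/6-.5,112+(y+.5)/6-.5,z)
print('collar',f(385,297,.064),'tip',f(445,372,.106))
T=np.array([f(*p,.09) for p in[(490,300),(410,265),(343,318),(437,437),(505,385)]])
from scipy.optimize import least_squares
def res(q):
    v=T[:,:2]-q[:2];a=np.degrees(np.arctan2(v[:,1],v[:,0]))-q[2]
    return np.r_[((a+30)%60-30)*.0125*np.pi/180, np.hypot(*v.T)-.0125]
for g in(0,20,40):
    o=least_squares(res,[.4523,.173,g],x_scale=[.001,.001,5]);q=o.x;print(q,o.cost,(res(q)*1e3).round(1))
    v=T[:,:2]-q[:2];print(np.degrees(np.arctan2(v[:,1],v[:,0])).round(1))
E
```

```text
collar [0.45371012 0.17219886 0.064     ] tip [0.45304412 0.17498804 0.106     ]
[ 0.45219982  0.17536159 -1.33943013] 1.7194193631118836e-06 [ 0.   0.5 -0.7  0.6 -0.4 -0.5  0.7  0.6  0.6  0.8]
[-121.3  -59.1   -4.5  121.3  176.9]
[ 0.45219982  0.17536159 -1.33943108] 1.719419363113923e-06 [ 0.   0.5 -0.7  0.6 -0.4 -0.5  0.7  0.6  0.6  0.8]
[-121.3  -59.1   -4.5  121.3  176.9]
[ 0.45219982  0.17536159 58.66056972] 1.719419363111885e-06 [ 0.   0.5 -0.7  0.6 -0.4 -0.5  0.7  0.6  0.6  0.8]
[-121.3  -59.1   -4.5  121.3  176.9]
```

```bash
python3 - <<'E'
from h import *
go([.4525,.1747,.150],-61.3)
E
```

```text
go [0.1889 0.5534 0.6064] turn -0.0286
```

Request:
drive_tool(increments=[[[-1,0.1,0.3,0.1,-0.014],[-1,0.189,0.553,0.2,-0.0286],[-1,0.189,0.553,0.4,-0.0286],[-1,0.189,0.553,0.606,-0.0286],[-1,0.189,0.553,0.606,-0.0286]]])

```text
time_s: 6.32
tcp_pos: [0.4515, 0.1724, 0.1494]
eef_rot: [179.8, -0.0, -61.4]
contact_force: [0.5, -0.5, -3.6]
gripper_width: 0.0499
gripper_force: 60.0
```

Request:
drive_tool(increments=[[[-1,0,0,0.05,0],[-1,0,0,0.1,0],[-1,0,0,0.14,0],[-1,0,0,0.14,0]]])

```text
time_s: 6.82
tcp_pos: [0.453, 0.174, 0.1334]
eef_rot: [180.0, -0.0, -61.3]
contact_force: [-0.2, 0.3, -3.3]
gripper_width: 0.0498
gripper_force: 60.0
```

Request:
drive_tool(increments=[[[-1,0,0,0.03,0],[-1,0,0,0.06,0],[-1,0,0,0.09,0],[-1,0,0,0.12,0],[-1,0,0,0.12,0]]])

```text
time_s: 7.45
tcp_pos: [0.453, 0.174, 0.1189]
eef_rot: [180.0, -0.0, -61.4]
contact_force: [1.1, 0.3, -3.3]
gripper_width: 0.0496
gripper_force: 60.0
```

Request:
drive_tool(increments=[[[-1,0,0,0.02,0],[-1,0,0,0.04,0],[-1,0,0,0.06,0],[-1,0,0,0.06,0]]])

```text
time_s: 7.95
tcp_pos: [0.453, 0.1741, 0.1118]
eef_rot: [180.0, -0.0, -61.3]
contact_force: [0.3, 0.3, -2.6]
gripper_width: 0.0496
gripper_force: 60.0
```

On the core without side force. The teeth start at TCP height of about 0.110.

Request:
drive_tool(increments=[[[-1,0,0,0.02,0],[-1,0,0,0.04,0],[-1,0,0,0.05,0],[-1,0,0,0.05,0]]])

```text
time_s: 8.45
tcp_pos: [0.4531, 0.1741, 0.1059]
eef_rot: [180.0, -0.0, -61.3]
contact_force: [-0.1, -0.3, -3.9]
gripper_width: 0.05
gripper_force: 60.0
```

Request:
drive_tool(increments=[[[-1,0,0,0.03,0],[-1,0,0,0.06,0],[-1,0,0,0.09,0],[-1,0,0,0.09,0]]])

```text
time_s: 8.95
tcp_pos: [0.4531, 0.1741, 0.0949]
eef_rot: [180.0, -0.0, -61.3]
contact_force: [0.5, -0.5, -3.5]
gripper_width: 0.05
gripper_force: 60.0
```

Request:
drive_tool(increments=[[[-1,0,0,0.02,0],[-1,0,0,0.04,0],[-1,0,0,0.06,0],[-1,0,0,0.075,0],[-1,0,0,0.075,0]]])

```text
time_s: 9.57
tcp_pos: [0.4531, 0.1741, 0.0861]
eef_rot: [180.0, -0.0, -61.3]
contact_force: [0.1, -0.4, -2.6]
gripper_width: 0.0496
gripper_force: 60.0
```

Request:
drive_tool(increments=[[[-1,0,0,0.01,0],[-1,0,0,0.018,0],[-1,0,0,0.018,0]]])

```text
time_s: 9.95
tcp_pos: [0.4531, 0.1741, 0.084]
eef_rot: [180.0, -0.0, -61.4]
contact_force: [-0.5, 0.1, -4.1]
gripper_width: 0.0498
gripper_force: 60.0
```

Request:
drive_tool(increments=[[[-1,0,0,0.005,0],[-1,0,0,0.005,0]]])

```text
time_s: 10.2
tcp_pos: [0.4532, 0.1742, 0.0838]
eef_rot: [-180.0, -0.0, -61.3]
contact_force: [-1.9, -0.8, 3.3]
gripper_width: 0.0492
gripper_force: 60.0
```

Contact with the collar at underside height of about 0.064. Release and lift.

Request:
drive_tool(increments=[[[1,0,0,0,0],[1,0,0,0,0],[1,0,0,0,0],[1,0,0,0,0],[1,0,0,0,0]]])

```text
time_s: 10.82
tcp_pos: [0.4532, 0.1742, 0.0835]
eef_rot: [180.0, -0.0, -61.4]
contact_force: [-0.3, -0.6, 0.5]
gripper_width: 0.0869
gripper_force: 0.0
```

Request:
drive_tool(increments=[[[1,0,0,-0.2,0],[1,0,0,-0.6,0],[1,0,0,-1,0],[1,0,0,-1,0]]])

```text
time_s: 11.32
tcp_pos: [0.455, 0.1755, 0.2074]
eef_rot: [-179.6, 0.1, -61.3]
contact_force: [0.3, 0.2, -0.9]
gripper_width: 0.0876
gripper_force: 0.0
```

Request:
drive_tool(increments=[[[-1,-0.4,0,0,-0.029],[-1,-0.8,0,0,-0.058],[-1,-1,0,0,-0.087],[-1,-1,0,0,-0.116],[-1,-1,0,0,-0.145]]])

```text
time_s: 11.95
tcp_pos: [0.395, 0.2796, 0.2026]
eef_rot: [179.9, 0.0, -8.8]
contact_force: [0.5, -0.1, 0.2]
gripper_width: 0.0432
gripper_force: 0.0
```

Request:
drive_tool(increments=[[[-1,0,0,0,-0.029],[-1,0,0,0,-0.044],[-1,0,0,0,-0.044]]])

```text
time_s: 12.32
tcp_pos: [0.3953, 0.2792, 0.2028]
eef_rot: [180.0, 0.0, 6.6]
contact_force: [0.5, 0.6, 0.0]
gripper_width: 0.0131
gripper_force: 0.0
```

```bash
python3 - <<'E'
from h import *
s=r.get_state();print(s['tcp_pos'],s['eef_rot'],s['joints'],s['gripper_width'])
M=cm("wrist");a=capture("wrist");b=capture("top");c=capture("scene")
save('w3.png',a)
o=np.zeros((580,800,3),np.uint8);o[:400,:640]=a
o[400:,:240]=cv2.resize(b[180:240,210:290],(240,180),interpolation=cv2.INTER_CUBIC)
o[400:,240:540]=cv2.resize(c[190:262,205:325],(300,180),interpolation=cv2.INTER_CUBIC)
save('o3.png',o);np.savez('w3.npz',K=M[0],k=M[1],R=M[2],t=M[3])
for p in[(.4531,.1742,.104),(.439,.293,.048),(.439,.293,.126)]:print(w2pix(M,p))
E
```

```text
[0.39534951 0.27918459 0.20276232] [1.79959118e+02 4.58168864e-02 6.64584307e+00] [ 5.85661464e+01  3.98125494e+00 -2.56354294e+01 -1.24736926e-02
 -6.04437547e+01  3.80858718e+01] 0.013143352845775063
[464.11380163 151.29433906]
[308.82537867 142.51223414]
[305.90929637 156.66977913]
```

View pics/o3.png

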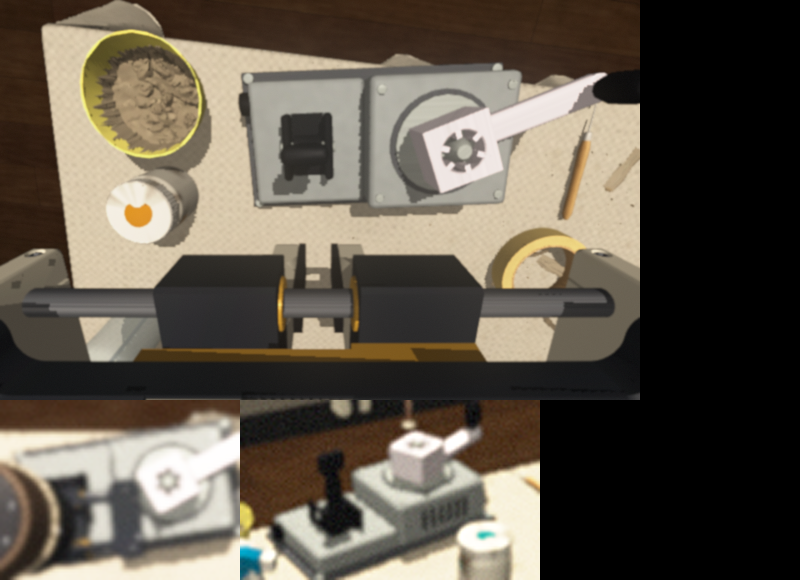

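The hub centre at (464,151) matches the fully-home projection (464.1,151.3). The cutout paddle is upright near (305,155), as predicted. Next: go behind the lever and come down.

```bash
python3 - <<'E'
from h import *
go([.489,.299,.111],6.6)
E
```

```text
go [ 0.7931 -0.074   0.7673] turn -0.0001
```

Request:
drive_tool(increments=[[[-1,0.4,-0.04,0,0],[-1,0.793,-0.074,0,0],[-1,0.793,-0.074,0.1,0],[-1,0.793,-0.074,0.45,0],[-1,0.793,-0.074,0.77,0]]])

```text
time_s: 13.1
tcp_pos: [0.4885, 0.2989, 0.1097]
eef_rot: [-180.0, 0.0, 6.6]
contact_force: [0.4, -0.2, 0.1]
gripper_width: 0.0004
gripper_force: 0.0
```

Request:
drive_tool(increments=[[[-1,-0.05,0,0,0],[-1,-0.15,0,0,0],[-1,-0.25,0,0,0],[-1,-0.3,0,0,0]]])

```text
time_s: 13.6
tcp_pos: [0.4535, 0.296, 0.1131]
eef_rot: [-179.9, -0.2, 6.8]
contact_force: [4.4, -0.7, 2.3]
gripper_width: 0.0003
gripper_force: 1.9
```

Request:
drive_tool(increments=[[[-1,-0.04,0,0,0],[-1,-0.08,0,0,0],[-1,-0.12,0,0,0],[-1,-0.16,0,0,0],[-1,-0.16,0,0,0]]])

```text
time_s: 14.22
tcp_pos: [0.4336, 0.2929, 0.1107]
eef_rot: [180.0, 0.0, 6.7]
contact_force: [1.7, 2.3, 1.4]
gripper_width: 0.0007
gripper_force: 1.2
```

Request:
drive_tool(increments=[[[-1,-0.02,0,0,0],[-1,-0.04,0,0,0],[-1,-0.04,0,0,0]]])

```text
time_s: 14.6
tcp_pos: [0.4292, 0.2921, 0.1108]
eef_rot: [180.0, 0.0, 6.7]
contact_force: [3.1, 1.8, -0.4]
gripper_width: 0.0003
gripper_force: 1.4
```

Request:
drive_tool(increments=[[[-1,-0.015,0,0,0],[-1,-0.03,0,0,0],[-1,-0.03,0,0,0]]])

```text
time_s: 14.98
tcp_pos: [0.4257, 0.2918, 0.1111]
eef_rot: [180.0, 0.0, 6.7]
contact_force: [3.7, 0.1, -0.4]
gripper_width: 0.0003
gripper_force: 1.7
```

Request:
drive_tool(increments=[[[-1,-0.01,0,0,0],[-1,-0.02,0,0,0],[-1,-0.02,0,0,0]]])

```text
time_s: 15.35
tcp_pos: [0.4235, 0.2917, 0.1111]
eef_rot: [180.0, -0.0, 6.7]
contact_force: [4.8, 1.3, -0.1]
gripper_width: 0.0004
gripper_force: 2.0
```

Request:
drive_tool(increments=[[[-1,-0.015,0,0,0],[-1,-0.03,0,0,0],[-1,-0.03,0,0,0]]])

```text
time_s: 15.72
tcp_pos: [0.4222, 0.2924, 0.1122]
eef_rot: [-179.9, -0.3, 6.8]
contact_force: [14.2, -1.1, -0.3]
gripper_width: 0.0005
gripper_force: 6.0
```

The lever is at the off stop (14 N). Back off, go over it and come down in front.

Request:
drive_tool(increments=[[[-1,0.15,0,0,0],[-1,0.25,0,-0.1,0],[-1,0.25,0,-0.45,0],[-1,-0.1,0,-0.5,0],[-1,-0.5,0,-0.5,0]]])

```text
time_s: 16.35
tcp_pos: [0.3601, 0.2843, 0.1719]
eef_rot: [-180.0, 0.0, 6.6]
contact_force: [-1.4, 1.4, 0.4]
gripper_width: 0.0001
gripper_force: 0.0
```

```bash
python3 - <<'E'
from h import *
go([.362,.284,.111],6.6)
a=capture("scene");b=capture("wrist")
save('o4.png',np.hstack([cv2.resize(a[190:262,205:325],(400,240),interpolation=cv2.INTER_CUBIC),cv2.resize(b[50:230],None,fx=.5,fy=.5)[:90].repeat(1,0) if 0 else cv2.resize(b[:240,200:600],(400,240))]))
E
```

```text
go [0.0159 0.0047 0.5073] turn -0.0001
```

View pics/o4.png

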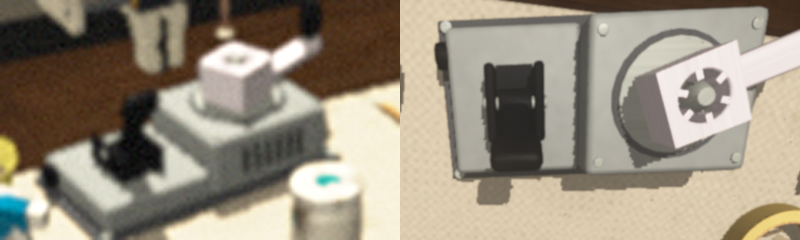

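The lever leans to the front against its stop. Now push it to the back.

Request:
drive_tool(increments=[[[-1,0,0,0.3,0],[-1,0,0,0.5,0],[-1,0.1,0,0.5,0],[-1,0.2,0,0.5,0],[-1,0.25,0,0.5,0]]])

```text
time_s: 17.08
tcp_pos: [0.3912, 0.2882, 0.112]
eef_rot: [-180.0, 0.0, 6.6]
contact_force: [-7.3, 0.0, 6.6]
gripper_width: 0.0005
gripper_force: 5.4
```

Request:
drive_tool(increments=[[[-1,0.06,0,0,0],[-1,0.12,0,0,0],[-1,0.18,0,0,0],[-1,0.24,0,0,0],[-1,0.3,0,0,0]]])

```text
time_s: 17.7
tcp_pos: [0.4264, 0.2922, 0.1112]
eef_rot: [-180.0, -0.0, 6.7]
contact_force: [-5.2, 0.7, 2.3]
gripper_width: 0.0006
gripper_force: 2.4
```

Request:
drive_tool(increments=[[[-1,0.04,0,0,0],[-1,0.08,0,0,0],[-1,0.11,0,0,0],[-1,0.13,0,0,0],[-1,0.13,0,0,0]]])

```text
time_s: 18.32
tcp_pos: [0.4413, 0.2933, 0.1107]
eef_rot: [179.9, 0.0, 6.7]
contact_force: [-4.0, -0.9, -0.1]
gripper_width: 0.0007
gripper_force: 1.5
```

Request:
drive_tool(increments=[[[-1,0.02,0,0,0],[-1,0.04,0,0,0],[-1,0.06,0,0,0],[-1,0.06,0,0,0]]])

```text
time_s: 18.82
tcp_pos: [0.4466, 0.294, 0.1108]
eef_rot: [180.0, 0.2, 6.7]
contact_force: [-15.8, 0.3, 6.2]
gripper_width: 0.0006
gripper_force: 8.3
```

Request:
drive_tool(increments=[[[-1,0.015,0,0,0],[-1,0.03,0,0,0],[-1,0.03,0,0,0]]])

```text
time_s: 19.2
tcp_pos: [0.4472, 0.2939, 0.1106]
eef_rot: [179.9, 0.5, 6.6]
contact_force: [-34.2, 3.1, 16.7]
gripper_width: 0.0002
gripper_force: 18.0
```

Request:
drive_tool(increments=[[[-1,0.015,0,0,0],[-1,0.03,0,0,0],[-1,0.03,0,0,0]]])

```text
time_s: 19.58
tcp_pos: [0.4477, 0.2938, 0.1105]
eef_rot: [179.9, 0.7, 6.6]
contact_force: [-49.7, 4.6, 28.8]
gripper_width: 0.0008
gripper_force: 28.0
```

Request:
drive_tool(increments=[[[-1,-0.2,0,0,0],[-1,-0.4,0,0,0],[-1,-0.5,0,-0.4,0],[-1,-0.5,0,-0.8,0],[-1,-0.5,0,-0.8,0]]])

```text
time_s: 20.2
tcp_pos: [0.3988, 0.2913, 0.2122]
eef_rot: [-179.6, -0.5, 6.8]
contact_force: [0.6, 0.2, -0.5]
gripper_width: 0.0007
gripper_force: 0.0
```

```bash
python3 - <<'E'
from h import *
M=cm("wrist");print(w2pix(M,[.4531,.1742,.104]), r.get_state()['contact_force'])
a=capture("scene");b=capture("wrist")
save('o5.png',np.hstack([cv2.resize(a[190:262,205:325],(400,240),interpolation=cv2.INTER_CUBIC),b[:240,200:600]]))
E
```

```text
[474.19390131 157.33584577] [ 0.57360911  0.21689612 -0.50539185]
```

View pics/o5.png

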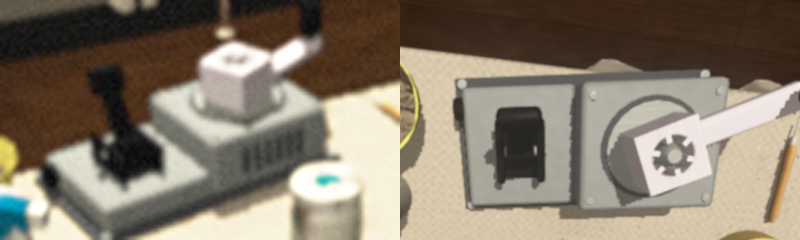

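The lever leans fully to the back, and the hub (picture (474,156)) is still home. I'll hand in the job.

```bash
python3 -c "
from h import *
print(job.close_job())"
```

```text
the job is handed in; nothing more can be done
None
```

The selector arm is fully home on the splined shaft, pointing away from the cutout; the cutout was then pushed fully off and fully on, and the job was handed in at about 20 s, with no verdict returned.

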